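Put the draining utensils away upright in the caddy

TASK

The three wooden utensils in the slanted draining rack are dry: stand each one upright, handle down, in its own cup of the caddy, right down on the cup's floor, with the longest one (the honey dipper) in the middle cup and the other two in the outer cups, either way round. Leave the oil bottle, the pepper mill, the kitchen timer and the garlic standing where they are.

Things in the scene. Friction and masses are not known exactly. Their poses are not given: they have to be found in the camera images.
- dipper: Honey dipper, 200 mm long. Head: ridged barrel, 40 mm across, from 150 to 200 mm above the foot. Plain brown wood, round about its z axis, 70 g. Origin: centre of the handle's foot; z along the handle towards the head. Handle 20 mm thick, tapering to 17. Starts handle down in one of the rack's holes, loose, leaning about 32 (28 to 35) degrees to the rack's -x.
- muddler: Muddler, 170 mm long. Head: plain club, 36 mm across, from 122 to 170 mm above the foot. Plain brown wood, round about its z axis, 70 g. Origin: centre of the handle's foot; z along the handle towards the head. Handle 20 mm thick, tapering to 17. Starts handle down in one of the rack's holes, loose, leaning about 32 (28 to 35) degrees to the rack's -x.
- tamper: Pastry tamper, 145 mm long. Head: flat disc, 50 mm across, from 119 to 145 mm above the foot. Plain brown wood, round about its z axis, 70 g. Origin: centre of the handle's foot; z along the handle towards the head. Handle 20 mm thick, tapering to 17. Starts handle down in one of the rack's holes, loose, leaning about 32 (28 to 35) degrees to the rack's -x.
- drain_rack: Slanted draining rack of light wood, fixed, 200 mm along its y, 105 mm deep, 115 mm high. Origin: on the worktop 25 mm before the middle of its front edge; z up. Three holes of 24 mm bore in a row, at y = -60, 0, +60 mm; the direction out of them is (-0.469, 0, 0.883) in this frame: they lean 28 degrees to its -x.
- slot (a point): Floor of the rack's middle hole (at x = +95, z = +42 mm in the rack's frame), where the foot rests in a lower board; axes as the rack's. Each hole's guide, in an upper board, ends 62 mm along its leaning axis from its floor: pull a utensil out that far before turning it.
- caddy: Caddy, fixed to the worktop: a light wood plank 85 x 220 x 14 mm with three white stoneware cups in a row along its y, 70 mm apart. Origin: on the worktop under its centre; z up. Cup rims 94 mm above the worktop, cups 43 mm outside and 34 mm inside at the rim, narrowing to 31 mm inside at the floor, inner floor 20 mm above the worktop.
- cup0 (a point): Centre of the inner floor of the outer cup at the caddy's y = -70 mm; axes as the caddy's.
- cup1 (a point): Centre of the inner floor of the middle cup; axes as the caddy's.
- cup2 (a point): Centre of the inner floor of the outer cup at the caddy's y = +70 mm; axes as the caddy's.
- oil_bottle: Tall glass oil bottle, 63 mm across, 265 mm high, standing loose; bystander. Origin: centre of its underside, z up.
- pepper_mill: Dark wooden pepper mill, 58 mm across, 170 mm high, standing loose; bystander. Origin: centre of its underside, z up.
- timer: White kitchen timer lying on its back, knob up, 69 mm across, 43 mm high, loose; bystander. Origin: centre of its underside, z up.
- garlic_bulb: Garlic bulb, 56 mm across and high, lying loose; bystander. Origin: centre of its underside, z up.

How it is judged:
By the outcome, as a careful person would: the job done as asked, in the order asked, and still so for the second after the job is handed in, with the robot touching nothing.
It also fails if it takes over 72 s, if anything falls off the work surface, if the arm or the gripper's body presses on something with over 40 N, if the wrist force passes 120 N, or if a joint passes its speed limit or range.

ROBOT

A 7-joint arm with a two-finger parallel gripper is mounted at the origin on a cart in front of the work surface, level with it; the furniture and walls round the work are solid. World frame = base frame: x ahead of the robot, y to its left, z up, the work surface at z = 0. Lengths are in m, angles in rad, forces in N, time in s.
With the tool pointing down it reaches from about 0.4 to 0.875 m from the base axis. Payload 4.4 kg.
Tool frame: the origin (TCP) lies at the very end of the fingers, on their centre line; the grasp point (between the pads) lies 19 mm behind it; z points along the fingers, y is the line along which they close (so a half turn about z gives the same grasp; the last joint's range is limited). The gripper opens to 85 mm and grips with 20 to 120 N. Pads are 22 mm wide; open, the fingers measure 114 mm over their backs; the gripper's body (76 mm by 85 mm) begins 54 mm behind the grasp point. The pads swing forward as they close: fully open they stand 13 mm farther back than shut.
Start: joints at [1.084, 0.628, 0.038, 1.517, -0.027, 0.996, -0.02], TCP at [0.266, -0.593, 0.211] pointing down, gripper open.
Joint ranges: [-3.06, 3.06], [-0.37, 2.12], [-1.25, 1.32], [0.18, 2.47], [-1.1, 4.24], [0.23, 1.98], [-2.94, 2.94]. Speed limits (rad/s): [2.57, 2.57, 3.14, 3.14, 3.14, 3.14, 3.14].

INTERFACE

Orientations are given as [roll, pitch, yaw] about the fixed x, y, z axes, in that order (R = Rz(yaw) Ry(pitch) Rx(roll)).
In Python, from plant import r gives the robot as it stands.
- The arm moves only by the tool send_rows, never from a script. Its argument "increments" is one flat list of numbers, 4 for each row, row after row: the shift along the tool's x, y, z in mm, then the turn about the tool's z in rad. A call has 1 to 12 rows; each row is the pose to reach, as a shift and turn from the pose commanded when the call began, along the tool's axes at that moment; what a row does not reach only later rows make up. A row lasts 1/12 s, in which the tool goes at most 41.7 mm and 7.16 degrees, less where a joint would pass 70% of its speed; a pose out of reach is approached as far as the arm can. A call with a gripper value outside its range is refused whole. "grip" is the finger opening in mm, from 0 to 85.4, set as the call begins (left out, the last holds). The fingers move at their own pace and stop on an object; the grip force is fixed at half the most. Time passes only in rows, so rows that repeat a pose let the fingers close. It gives the time, the measured TCP pose, the force, the opening and the grip force at its end, in the units of the state.
- r.sense(): the state, without advancing time (a new reading comes with each control period).
- r.camera(name): name is "side" or "top"; returns (picture, depth): 480x640x3 uint8, blue, green, red; 480x640 float32, m along the optical axis (not along the pixel's ray), 0 where there is no reading.
- r.camera_model(name): a dict with "mtx" (3x3 intrinsics, pixels), "R" (3x3) and "t" (3): a world point X has camera coordinates R X + t. Camera axes: x right, y down, z forward; pixel columns grow to the right and rows downward; lengths in m; the calibration is good to about 2 mm. A picture is of the moment at which its call begins. camera_model takes no time and is no camera call.
- r.finish_job(): hands the job in; it is judged then, once.
The state is a dict: "t": time; "qpos": joint angles; "joint_velocities": joint speeds; "tau": joint torques, N m; "ee_pos": TCP position; "tool_rot": TCP orientation; "ft_force": force on the tool from outside, world axes, zero at the start; "wrist_torque": the same for the moment, N m; "gripper_width": finger opening in m; "grip_force": force on a finger pad.
Only numpy, scipy, OpenCV 4.12 (cv2) and the standard library are available. Lean on these libraries where they do the work, as an engineer would, in place of code of your own. Each camera call takes 0.05 s, during which the arm holds its last target. There are 200 camera calls.

## Working session

There is one attempt and no reset: what is moved stays moved. The work goes in short steps, Python scripts to look and compute and a tool call to move; the robot and the scene stay as the last step left them, time stands still between calls to the robot, and variables do not carry over. Pictures are saved under pics/ and viewed, at most 10 in all, crops included, and the job is handed in when it is done.

Besides the shell and the picture viewer there is one more tool, called after "Emit:" by a JSON object that holds its "op" and its "data", one argument or row to a line. send_rows: Moves the arm, as the interface text tells. Its arguments: {"type":"object","properties":{"increments":{"type":"array","items":{"type":"number"}},"grip":{"type":"number"}},"required":["increments"]}

```bash
mkdir -p pics; cat > h.py <<'E'
import numpy as np,cv2
from plant import r
from scipy.spatial.transform import Rotation as Ro
def snap(cam,name):
    p,d=r.camera(cam); cv2.imwrite(f'pics/{name}.png',p); np.save(f'pics/{name}.npy',d); return p,d
def cloud(cam,d):
    m=r.camera_model(cam);K=m['mtx'];v,u=np.mgrid[0:480,0:640]
    c=np.stack([(u-K[0,2])/K[0,0]*d,(v-K[1,2])/K[1,1]*d,d],-1)
    w=(c-m['t'])@m['R']; w[d==0]=np.nan; return w
def proj(cam,X):
    m=r.camera_model(cam);c=np.atleast_2d(X)@m['R'].T+m['t'];p=c@m['mtx'].T;return p[:,:2]/p[:,2:]
E
python3 - <<'E'
from h import *
np.set_printoptions(precision=4,suppress=True)
for c in('side','top'):
    snap(c,c+'0');m=r.camera_model(c);print(c,m['mtx'][0,0],m['R'].tolist(),-m['R'].T@m['t'])
print(r.sense())
E
```

```text
side 529.6957264467375 [[-0.8421875181332863, -0.5391837127769975, -0.0010526996284407212], [-0.31867241778968236, 0.4993290117898823, -0.8056788616595433], [0.43493456340071845, -0.6781972145777008, -0.5923516385547309]] [-0.1203  1.0213  0.9334]
top 473.49630766010193 [[-0.028889346679479743, -0.9995714900023048, -0.00471614493045648], [-0.9871242602865645, 0.02927155153590723, -0.15725416059482744], [0.15732482449421603, 0.00011245111366652641, -0.9875469036722314]] [ 0.3093 -0.003   1.4237]
{'t': 0.1, 'qpos': array([ 1.0842,  0.6292,  0.0384,  1.5182, -0.027 ,  0.9963, -0.02  ]), 'joint_velocities': array([ 0.0004, -0.0019,  0.0004, -0.0038, -0.0038, -0.0011, -0.001 ]), 'tau': array([  0.0036, -56.4526,   1.2306, -19.3972,   0.0113,   0.0055,
         0.    ]), 'ee_pos': array([ 0.2653, -0.5927,  0.21  ]), 'tool_rot': array([-3.1399,  0.    ,  0.4208]), 'ft_force': array([-0.711 , -0.7471, -1.2257]), 'wrist_torque': array([ 0.0016, -0.0139, -0.0328]), 'grip_force': 0.0, 'gripper_width': 0.08513460279058624}
```

View pics/side0.png

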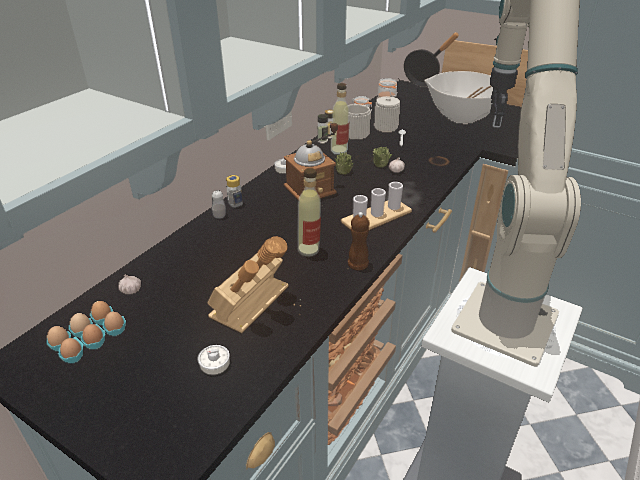

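View pics/top0.png

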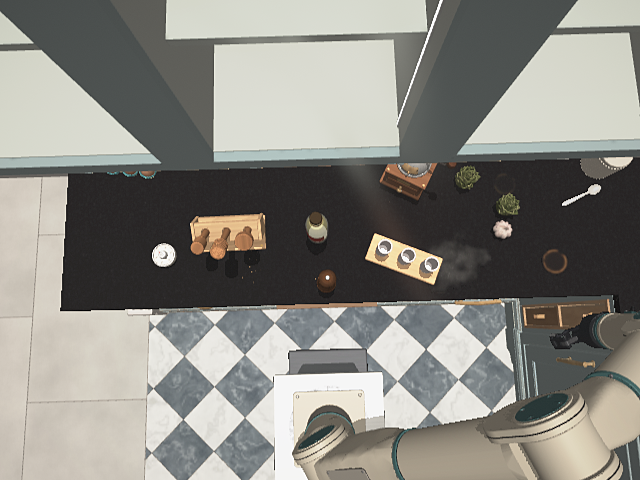

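```bash
python3 - <<'E'
from h import *
np.set_printoptions(precision=4,suppress=True)
a=cv2.imread('pics/top0.png');b=cv2.imread('pics/side0.png')
A=cv2.resize(a[205:265,180:280],None,fx=4,fy=4,interpolation=2)
B=cv2.resize(a[225:290,355:455],None,fx=4,fy=4,interpolation=2)
C=cv2.resize(b[225:335,200:300],None,fx=4,fy=4,interpolation=2)
out=np.zeros((500,800,3),np.uint8);out[:240,:400]=A;out[240:500,:400]=B;out[:440,400:]=C
cv2.imwrite('pics/crop0.png',out)
d=np.load('pics/top0.npy');W=cloud('top',d)
sub=W[205:275,180:280].reshape(-1,3)
sub=sub[sub[:,2]>0.02]
print('rack region',len(sub),np.nanmin(sub,0),np.nanmax(sub,0))
print('table z',np.nanmedian(W[270:290,200:280,2]))
sub=W[225:295,355:455].reshape(-1,3)
for lo,hi in((.008,.03),(.085,.105)):
    s=sub[(sub[:,2]>lo)&(sub[:,2]<hi)];
    rc=cv2.minAreaRect((s[:,:2]*1000).astype(np.float32));print(lo,len(s),rc,np.median(s[:,2]))
for nm,(u,v) in dict(bottle=(317,218),mill=(326,278),timer=(164,252),garlic=(503,229)).items(): print(nm,W[v,u])
E
```

```text
rack region 2390 [0.4717 0.1766 0.0212] [0.6229 0.3774 0.2231]
table z -0.0010880596292216949
0.008 1445 ((470.29815673828125, -237.41331481933594), (230.82656860351562, 164.91836547851562), 84.7018051147461) 0.013285517425389729
0.085 234 ((481.1877136230469, -238.0049591064453), (180.8586883544922, 42.42183303833008), 67.51283264160156) 0.092165237350401
bottle [0.5578 0.0142 0.2631]
mill [ 0.4148 -0.004   0.1696]
timer [0.517  0.473  0.0373]
garlic [ 0.5547 -0.5311  0.046 ]
```

View pics/crop0.png

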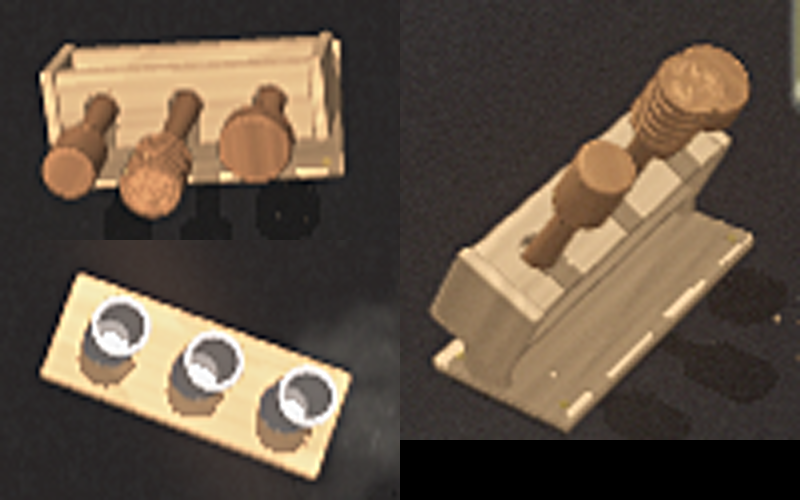

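```bash
python3 - <<'E'
from h import *
np.set_printoptions(precision=4,suppress=True)
m=r.camera_model('top');K=m['mtx'];C=-m['R'].T@m['t']
def onz(u,v,z):
    d=m['R'].T@np.linalg.inv(K)@[u,v,1];return C+d*(z-C[2])/d[2]
for n,u,v in(('cup2',384.75,246.5),('cup1',408.25,255.5),('cup0',431.75,264)):print(n,onz(u,v,.094))
d=np.load('pics/top0.npy');W=cloud('top',d);img=cv2.imread('pics/top0.png').astype(int)
s=W[205:275,180:280].reshape(-1,3)
b=s[(s[:,2]>.108)&(s[:,2]<.12)&(s[:,0]>.53)]
print(len(b)); print(cv2.minAreaRect((b[:,:2]*1000).astype(np.float32)), b.min(0),b.max(0))
# base board front edge
f=s[(s[:,2]>.006)&(s[:,2]<.02)]
print(cv2.minAreaRect((s[s[:,2]>.006][:,:2]*1000).astype(np.float32)))
for n,u,v in(('mud',197,247.5),('dip',218,252.5),('tam',244,241)):
    uu,vv=int(round(u)),int(round(v));print(n,W[vv,uu],np.nanmedian(W[vv-2:vv+3,uu-2:uu+3].reshape(-1,3),0))
    P=W[vv-2:vv+3,uu-2:uu+3].reshape(-1,3);c=P.mean(0);n_=np.linalg.svd(P-c)[2][2];print('normal',n_*np.sign(n_[2]),'tilt',np.degrees(np.arccos(abs(n_[2]))))
E
```

```text
cup2 [ 0.5057 -0.1734  0.094 ]
cup1 [ 0.478  -0.2385  0.094 ]
cup0 [ 0.4519 -0.3034  0.094 ]
160
((567.2136840820312, 276.5869445800781), (50.67477035522461, 198.31210327148438), 1.5611149072647095) [0.5421 0.1778 0.108 ] [0.5951 0.3762 0.1195]
((550.9716796875, 285.0711975097656), (295.0499267578125, 209.31619262695312), 85.62004852294922)
mud [0.5028 0.3349 0.1857] [0.5029 0.3346 0.1866]
normal [-0.6868 -0.1164  0.7174] tilt 44.15587161601985
dip [0.4867 0.2734 0.2113] [0.4867 0.2744 0.2113]
normal [-0.6454 -0.0633  0.7612] tilt 40.431501091279536
tam [0.5209 0.2135 0.1679] [0.5212 0.2135 0.1658]
normal [-0.7203 -0.0918  0.6876] tilt 46.56255191694723
```

```bash
cat >> h.py <<'E'
def plan(wps):
    """wps: (x,y,z,yaw,nrows) world TCP targets in mm/rad; prints rows in tool axes from the present pose"""
    s=r.sense();p0=np.r_[s['ee_pos']*1000,s['tool_rot'][2]];R=Ro.from_euler('xyz',[np.pi,0,p0[3]]).as_matrix()
    print('now',p0.round(2),'F',s['ft_force'].round(1),'w',round(s['gripper_width']*1e3,1),'gf',round(s['grip_force'],1),'t',round(s['t'],2),'q7',s['qpos'].round(2))
    out=[];a=p0
    for w in wps:
        b=np.array(w[:4],float);b[3]=a[3]+(b[3]-a[3]+np.pi)%(2*np.pi)-np.pi if abs(b[3]-a[3])>np.pi+.3 else b[3]
        for k in range(1,w[4]+1):
            c=a+(b-a)*k/w[4];out.append(np.r_[(R.T@(c[:3]-p0[:3])).round(),round(p0[3]-c[3],2)])
        a=b
    for i in range(0,len(out)):print(','.join(f'{x:g}' for x in out[i]),end=',\n' if i%12==11 else ', ')
    print()
E
python3 - <<'E'
from h import *
print(proj('side',[[.5029,.3346,.1866],[.4867,.2744,.2113],[.478,-.2385,.094],[.5057,-.1734,.094],[.4519,-.3034,.094]]))
plan([(300,-500,320,.6,3),(420,-20,340,2.1,14),(508,336,270,3.17,9)])
E
```

```text
[[251.25684025 265.72218007]
 [272.7288876  245.48722953]
 [378.27527863 191.54287344]
 [359.86062902 198.52496858]
 [395.47617875 184.71975057]]
now [ 2.6533e+02 -5.9275e+02  2.1000e+02  4.2000e-01] F [-0.7 -0.7 -1.2] w 85.1 gf 0.0 t 0.1 q7 [ 1.08  0.63  0.04  1.52 -0.03  1.   -0.02]
23,-23,-37,-0.06, 46,-47,-73,-0.12, 70,-70,-110,-0.18, 91,-98,-111,-0.29, 113,-126,-113,-0.39, 135,-154,-114,-0.5, 157,-182,-116,-0.61, 179,-209,-117,-0.71, 201,-237,-119,-0.82, 222,-265,-120,-0.93, 244,-293,-121,-1.04, 266,-321,-123,-1.14,
288,-348,-124,-1.25, 310,-376,-126,-1.36, 331,-404,-127,-1.46, 353,-432,-129,-1.57, 375,-460,-130,-1.68, 400,-492,-122,-1.8, 425,-524,-114,-1.92, 450,-556,-107,-2.04, 475,-588,-99,-2.15, 501,-620,-91,-2.27, 526,-652,-83,-2.39, 551,-684,-76,-2.51,
576,-716,-68,-2.63, 601,-749,-60,-2.75,
```

Emit:
{"op": "send_rows", "data": {
  "increments": [23,-23,-37,-0.06,46,-47,-73,-0.12,70,-70,-110,-0.18,91,-98,-111,-0.29,113,-126,-113,-0.39,135,-154,-114,-0.5,157,-182,-116,-0.61,179,-209,-117,-0.71,201,-237,-119,-0.82,222,-265,-120,-0.93,244,-293,-121,-1.04,266,-321,-123,-1.14],
  "grip": 46
}}

```text
t: 1.1
ee_pos: [0.3768, -0.1899, 0.3336]
tool_rot: [-3.141, 0.0, 1.566]
ft_force: [0.1, -0.4, -0.7]
gripper_width: 0.0458
grip_force: 0.0
```

```bash
python3 - <<'E'
from h import *
np.set_printoptions(precision=4,suppress=True)
d=np.load('pics/side0.npy');W=cloud('side',d)
for n,u,v in(('mud',252,266),('dip',277,244),('dip',273,245)):print(n,W[v,u],W[v-1:v+2,u-1:u+2].reshape(-1,3).mean(0))
a=W[230:275,240:300].reshape(-1,3);a=a[a[:,2]>.185];print(len(a),a.min(0),a.max(0))
plan([(420,-20,340,2.1,5),(508,336,270,3.17,9)])
E
```

```text
mud [0.5    0.3354 0.1876] [nan nan nan]
dip [0.4805 0.2664 0.213 ] [0.4816 0.265  0.2116]
dip [0.4857 0.2745 0.2131] [0.485  0.2755 0.2141]
453 [0.4673 0.2574 0.185 ] [0.5213 0.3547 0.2245]
now [ 376.82 -189.88  333.65    1.57] F [ 0.1 -0.4 -0.7] w 45.8 gf 0.0 t 1.1 q7 [ 0.69  0.17 -0.35  1.91  0.06  1.07  0.32]
34,8,-1,-0.11, 68,17,-3,-0.21, 102,25,-4,-0.32, 136,34,-5,-0.43, 170,42,-6,-0.53, 210,52,1,-0.65, 249,61,9,-0.77, 289,71,17,-0.89, 329,81,25,-1.01, 368,90,33,-1.13, 408,100,40,-1.25, 447,109,48,-1.37,
487,119,56,-1.49, 527,129,64,-1.6,
```

Emit:
{"op": "send_rows", "data": {
  "increments": [34,8,-1,-0.11,68,17,-3,-0.21,102,25,-4,-0.32,136,34,-5,-0.43,170,42,-6,-0.53,210,52,1,-0.65,249,61,9,-0.77,289,71,17,-0.89,329,81,25,-1.01,368,90,33,-1.13,408,100,40,-1.25,447,109,48,-1.37]
}}

```text
t: 2.1
ee_pos: [0.4909, 0.256, 0.2851]
tool_rot: [-3.141, -0.0, 2.936]
ft_force: [1.0, -0.2, 0.3]
gripper_width: 0.0462
grip_force: 0.0
```

```bash
python3 - <<'E'
from h import *
plan([(510,337,270,3.17,3),(510,337,153,3.17,6)])
E
```

```text
now [490.93 255.96 285.15   2.94] F [ 1.  -0.2  0.3] w 46.2 gf 0.0 t 2.1 q7 [-0.03  0.5  -0.77  1.68  0.38  1.12  0.46]
-1,28,5,-0.08, -1,55,10,-0.16, -2,83,15,-0.23, -2,83,35,-0.23, -2,83,54,-0.23, -2,83,74,-0.23, -2,83,93,-0.23, -2,83,113,-0.23, -2,83,132,-0.23,
```

Emit:
{"op": "send_rows", "data": {
  "increments": [-1,28,5,-0.08,-1,55,10,-0.16,-2,82,15,-0.23,-2,82,35,-0.23,-2,82,54,-0.23,-2,82,54,-0.23,-2,82,54,-0.23]
}}

```text
t: 2.68
ee_pos: [0.5093, 0.3332, 0.2308]
tool_rot: [-3.14, -0.002, -3.122]
ft_force: [0.8, -0.1, 0.7]
gripper_width: 0.0462
grip_force: 0.0
```

```bash
python3 - <<'E'
from h import *
a,_=snap('top','t1');b,_=snap('side','s1')
out=np.zeros((480,800,3),np.uint8)
out[:480,:400]=cv2.resize(a[190:286,170:250],None,fx=5,fy=5,interpolation=2)
out[:480,400:]=cv2.resize(b[205:301,220:300],None,fx=5,fy=5,interpolation=2)
cv2.imwrite('pics/c1.png',out)
plan([(510,337,155,3.17,4)])
E
```

```text
now [510.29 334.14 232.81  -3.12] F [-0.   0.8  1.1] w 46.1 gf 0.0 t 2.78 q7 [-0.17  0.65 -0.78  1.6   0.49  1.1   0.52]
0,1,19,-0, 0,1,39,-0, 0,2,58,-0.01, 0,3,78,-0.01,
```

View pics/c1.png

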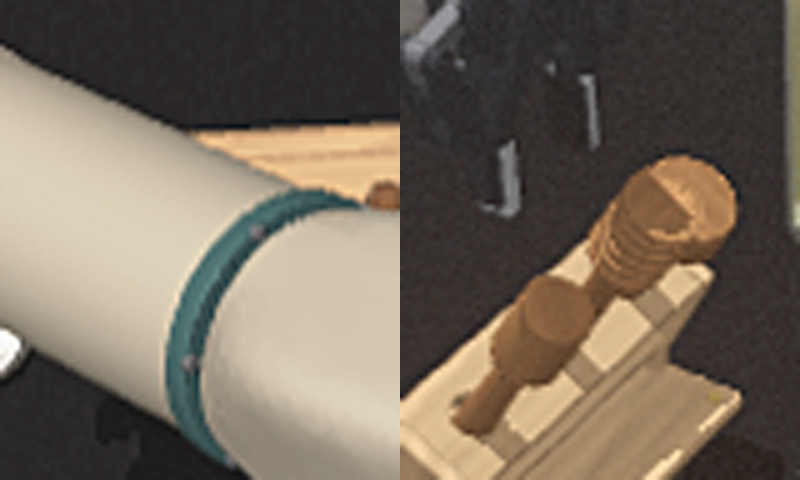

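Emit:
{"op": "send_rows", "data": {
  "increments": [0,1,20,-0.01,0,1,39,-0.01,0,2,58,-0.01,0,2,77,-0.01,0,2,77,-0.01,0,2,77,-0.01]
}}

```text
t: 3.28
ee_pos: [0.5102, 0.3361, 0.1558]
tool_rot: [3.141, 0.001, -3.113]
ft_force: [-0.8, 0.2, 1.3]
gripper_width: 0.046
grip_force: 0.0
```

Emit:
{"op": "send_rows", "data": {
  "increments": [0,0,0,0,0,0,0,0,0,0,0,0,0,0,0,0,0,0,0,0],
  "grip": 20
}}

```text
t: 3.7
ee_pos: [0.5102, 0.3367, 0.1565]
tool_rot: [3.14, 0.002, -3.112]
ft_force: [-2.2, -0.5, 6.2]
gripper_width: 0.0333
grip_force: 59.6
```

Emit:
{"op": "send_rows", "data": {
  "increments": [7,0,-12,0,14,0,-24,0,20,0,-35,0,27,0,-47,0,27,0,-47,0,19,0,-51,0,11,0,-55,0,3,0,-59,0,-5,0,-63,0,-13,0,-67,0,-21,0,-71,0,-21,0,-71,0]
}}

```text
t: 4.7
ee_pos: [0.5333, 0.3362, 0.2261]
tool_rot: [3.141, 0.001, -3.115]
ft_force: [-0.7, -0.6, -1.3]
gripper_width: 0.0329
grip_force: 60.3
```

```bash
python3 - <<'E'
from h import *
b,d=snap('side','s2')
out=np.zeros((480,800,3),np.uint8)
out[:480,:400]=cv2.resize(b[205:301,220:300],None,fx=5,fy=5,interpolation=2)
cv2.imwrite('pics/c2.png',out[:,:400])
plan([(530,337,300,-3.11,3)])
E
```

```text
now [531.98 336.18 225.72  -3.11] F [-1.7 -1.  -1.5] w 33.2 gf 60.1 t 4.75 q7 [-0.17  0.68 -0.77  1.55  0.51  1.12  0.55]
1,0,-25,-0, 1,1,-50,-0, 2,1,-74,-0,
```

View pics/c2.png

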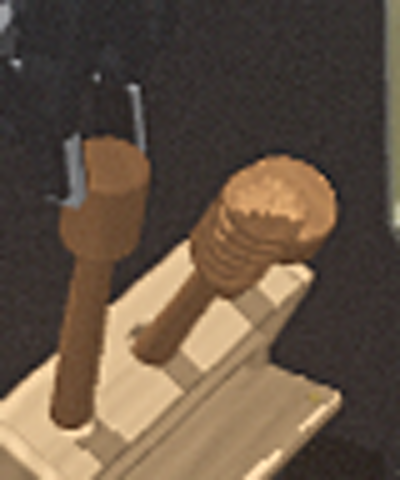

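Emit:
{"op": "send_rows", "data": {
  "increments": [0,0,-30,0,0,0,-60,0,0,0,-90,0,0,0,-120,0,0,0,-120,0]
}}

```text
t: 5.17
ee_pos: [0.5328, 0.3397, 0.3527]
tool_rot: [3.134, 0.01, -3.113]
ft_force: [1.0, 0.9, 0.2]
gripper_width: 0.0333
grip_force: 59.6
```

```bash
python3 - <<'E'
from h import *
np.set_printoptions(precision=1,suppress=True)
for t in (0,5,10,15,20):
    a=np.array([-np.sin(np.radians(t)),0,np.cos(np.radians(t))]);g=np.array([.532,.336,.2447]);print(t,proj('side',[g-.153*a,g+.017*a]).round(1).tolist())
plan([(420,0,370,2.2,11),(430,-220,330,1.3,7),(452,-290,300,1.178,3)])
E
```

```text
0 [[244.3, 293.1], [237.6, 234.6]]
5 [[239.9, 290.9], [238.1, 234.8]]
10 [[235.5, 288.3], [238.6, 235.1]]
15 [[231.2, 285.4], [239.2, 235.4]]
20 [[226.9, 282.2], [239.7, 235.8]]
now [532.8 339.7 352.7  -3.1] F [1.  0.9 0.2] w 33.3 gf 59.6 t 5.17 q7 [-0.2  0.6 -0.8  1.4  0.4  1.4  0.6]
11,-31,-2,0.09, 22,-61,-3,0.18, 33,-92,-5,0.26, 45,-122,-6,0.35, 56,-153,-8,0.44, 67,-183,-9,0.53, 78,-214,-11,0.62, 89,-245,-13,0.71, 100,-275,-14,0.79, 111,-306,-16,0.88, 123,-336,-17,0.97, 122,-368,-12,1.1,
122,-399,-6,1.23, 121,-431,-0,1.36, 121,-462,6,1.48, 120,-494,11,1.61, 120,-525,17,1.74, 119,-556,23,1.87, 112,-580,33,1.91, 106,-604,43,1.95, 99,-627,53,1.99,
```

Emit:
{"op": "send_rows", "data": {
  "increments": [11,-31,-2,0.09,22,-61,-3,0.18,33,-92,-5,0.26,45,-122,-6,0.35,56,-153,-8,0.44,67,-183,-9,0.53,78,-214,-11,0.62,89,-245,-13,0.71,100,-275,-14,0.79,111,-306,-16,0.88,123,-336,-17,0.97,122,-368,-12,1.1]
}}

```text
t: 6.17
ee_pos: [0.4181, -0.0358, 0.3589]
tool_rot: [3.14, 0.003, 2.072]
ft_force: [0.7, -0.0, -0.5]
gripper_width: 0.0336
grip_force: 59.9
```

```bash
python3 - <<'E'
from h import *
plan([(440,-210,330,1.3,7),(462,-279,260,1.178,3),(462,-279,260,1.178,2)])
E
```

```text
now [418.11 -35.85 358.91   2.07] F [ 0.7 -0.  -0.5] w 33.6 gf 59.9 t 6.17 q7 [ 0.5   0.15 -0.57  1.87  0.09  1.14  0.41]
-23,-9,4,0.11, -47,-18,8,0.22, -70,-28,12,0.33, -93,-37,17,0.44, -117,-46,21,0.55, -140,-55,25,0.66, -163,-65,29,0.77, -187,-69,52,0.81, -211,-74,76,0.85, -234,-78,99,0.89, -234,-78,99,0.89, -234,-78,99,0.89,
```

Emit:
{"op": "send_rows", "data": {
  "increments": [-23,-9,4,0.11,-47,-18,8,0.22,-70,-28,12,0.33,-93,-37,17,0.44,-117,-46,21,0.55,-140,-55,25,0.66,-163,-65,29,0.77,-187,-69,52,0.81,-211,-74,76,0.85,-234,-78,99,0.89,-234,-78,99,0.89,-234,-78,99,0.89]
}}

```text
t: 7.17
ee_pos: [0.4637, -0.2779, 0.2571]
tool_rot: [-3.139, -0.0, 1.185]
ft_force: [0.3, 0.9, -0.0]
gripper_width: 0.0327
grip_force: 59.9
```

```bash
python3 - <<'E'
from h import *
np.set_printoptions(precision=4,suppress=True)
b,d=snap('side','s3')
plan([(462,-279,235,1.178,3)])
W=cloud('side',d)
# handle pixels of muddler: brown points in the air near the TCP
p=r.sense()['ee_pos'];q=W.reshape(-1,3);c=b.reshape(-1,3).astype(int)
for lo,hi in((-.13,-.1),(-.1,-.06),(-.06,-.03)):
    m=(np.linalg.norm(q[:,:2]-p[:2],axis=1)<.06)&(q[:,2]>p[2]+lo)&(q[:,2]<p[2]+hi)&(c[:,2]>c[:,0]+25)
    print(lo,m.sum(),(q[m].mean(0)-p) if m.sum() else '')
cv2.imwrite('pics/c3.png',cv2.resize(b[120:240,330:430],None,fx=5,fy=5,interpolation=2))
E
```

```text
now [ 464.54 -276.88  258.46    1.19] F [ 1.   0.8 -0.1] w 32.8 gf 59.9 t 7.22 q7 [ 0.67  0.43 -0.27  1.76  0.13  0.98 -0.03]
-1,-1,8,0, -2,-1,16,0.01, -3,-2,23,0.01, 
-0.13 45 [-0.0206 -0.0344 -0.113 ]
-0.1 73 [-0.0163 -0.023  -0.0791]
-0.06 46 [-0.0125 -0.0117 -0.0444]
```

View pics/c3.png

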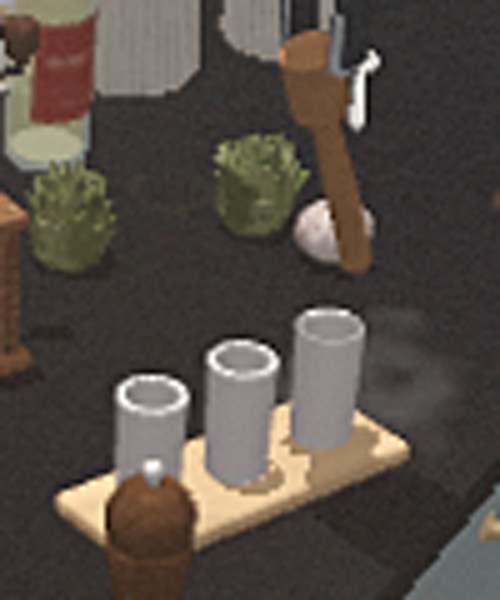

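```bash
cat >> h.py <<'E'
CUP=[np.array([451.9,-303.4]),np.array([478.4,-238.4]),np.array([505.5,-173.4])]
def cupplan(i,l):
    plan([(*(CUP[i]+u*np.array([.383,.924])),z,1.178,n) for u,z,n in l])
E
python3 - <<'E'
from h import *
print(proj('side',[.4452,-.3241,.1333]))
cupplan(0,[(47.5,240,1),(47.5,228,2),(47.5,203,3),(47,203,2)])
E
```

```text
[[401.4751147  171.38195185]]
now [ 464.54 -276.88  258.46    1.19] F [ 1.   0.8 -0.1] w 32.8 gf 59.9 t 7.22 q7 [ 0.67  0.43 -0.27  1.76  0.13  0.98 -0.03]
18,-1,18,0.01, 18,-1,24,0.01, 18,-1,30,0.01, 18,-1,39,0.01, 18,-1,47,0.01, 18,-1,55,0.01, 18,-1,55,0.01, 18,-1,55,0.01,
```

Emit:
{"op": "send_rows", "data": {
  "increments": [18,-1,10,0.01,18,-1,20,0.01,18,-1,30,0.01,18,-1,30,0.01,18,-1,39,0.01,18,-1,47,0.01,18,-1,55,0.01,18,-1,55,0.01]
}}

```text
t: 7.88
ee_pos: [0.4691, -0.2601, 0.202]
tool_rot: [-3.138, -0.0, 1.175]
ft_force: [-0.4, -0.5, -1.2]
gripper_width: 0.0328
grip_force: 59.9
```

```bash
python3 - <<'E'
from h import *
cupplan(0,[(32,201,2),(18.5,196,2),(5,190,2),(-6,182,2),(-8,176,2),(-8,176,1)])
E
```

```text
now [ 469.05 -260.12  202.02    1.18] F [-0.4 -0.5 -1.2] w 32.8 gf 59.9 t 7.88 q7 [ 0.63  0.49 -0.26  1.84  0.16  0.84 -0.1 ]
-7,0,1,-0, -15,1,1,-0, -21,1,4,-0, -28,1,6,-0, -35,1,9,-0, -42,1,12,-0, -47,1,16,-0, -53,1,20,-0, -54,1,23,-0, -55,1,26,-0, -55,1,26,-0,
```

Emit:
{"op": "send_rows", "data": {
  "increments": [-7,0,1,0,-15,1,1,0,-21,1,4,0,-28,1,6,0,-35,1,9,0,-42,1,12,0,-47,1,16,0,-53,1,20,0,-54,1,23,0,-55,1,26,0,-55,1,26,0]
}}

```text
t: 8.8
ee_pos: [0.4501, -0.3113, 0.1771]
tool_rot: [-3.141, -0.0, 1.176]
ft_force: [2.0, 0.9, -2.1]
gripper_width: 0.0326
grip_force: 59.4
```

```bash
cat >> h.py <<'E'
def tilt(name,bands=((-.10,-.06),(-.06,-.03)),rad=.07):
    b,d=snap('side',name);q=cloud('side',d).reshape(-1,3);c=b.reshape(-1,3).astype(int);p=r.sense()['ee_pos'];o=[]
    for lo,hi in bands:
        m=(np.linalg.norm(q[:,:2]-p[:2],axis=1)<rad)&(q[:,2]>p[2]+lo)&(q[:,2]<p[2]+hi)&(c[:,2]>c[:,0]+25)&(q[:,2]>.1)
        o.append(np.median(q[m],0)-p);print(m.sum(),(o[-1]*1e3).round(1))
    e=o[-1]-o[0];print('lean dir',np.degrees(np.arctan2(e[1],e[0])).round(),'tilt',np.degrees(np.arctan2(np.hypot(*e[:2]),e[2])).round(1));return b
E
python3 - <<'E'
from h import *
tilt('s4',((-.075,-.05),(-.05,-.02)))
cupplan(0,[(-3,165,2),(-3,155,3)])
E
```

```text
42 [ -2.7  12.4 -62.4]
44 [ -1.4  13.3 -36.1]
lean dir 34.0 tilt 3.5
now [ 450.18 -311.11  177.31    1.18] F [ 1.   2.  -2.3] w 32.4 gf 59.4 t 8.85 q7 [ 0.72  0.53 -0.25  1.84  0.17  0.79 -0.01]
2,-1,6,-0, 5,-1,12,-0, 5,-1,16,-0, 5,-1,19,-0, 5,-1,22,-0,
```

Emit:
{"op": "send_rows", "data": {
  "increments": [2,-1,6,0,5,-1,12,0,5,-1,16,0,5,-1,19,0,5,-1,22,0,5,-1,22,0]
}}

```text
t: 9.35
ee_pos: [0.4517, -0.3066, 0.1562]
tool_rot: [3.14, 0.0, 1.176]
ft_force: [1.6, 1.7, 4.5]
gripper_width: 0.0325
grip_force: 60.1
```

```bash
python3 - <<'E'
from h import *
tilt('s5',((-.05,-.03),(-.03,-.005)))
cupplan(0,[(-3,150,2)])
E
```

```text
33 [ -2.9  12.  -42.2]
35 [ -3.4  18.  -12.2]
lean dir 95.0 tilt 11.4
now [ 451.57 -306.71  156.18    1.18] F [0.3 1.5 3. ] w 32.5 gf 60.1 t 9.4 q7 [ 0.7   0.56 -0.24  1.86  0.19  0.74 -0.03]
0,-0,3,-0, 0,-1,6,-0,
```

Emit:
{"op": "send_rows", "data": {
  "increments": [0,0,2,0,0,0,3,0,0,0,3,0]
}}

```text
t: 9.65
ee_pos: [0.453, -0.3072, 0.1558]
tool_rot: [3.137, 0.001, 1.176]
ft_force: [-0.6, 2.8, 21.7]
gripper_width: 0.0326
grip_force: 62.0
```

Emit:
{"op": "send_rows", "data": {
  "increments": [0,0,0,0,0,0,0,0,0,0,0,0,0,0,0,0],
  "grip": 56
}}

```text
t: 9.98
ee_pos: [0.4504, -0.3067, 0.1523]
tool_rot: [-3.14, 0.0, 1.175]
ft_force: [-0.7, 0.3, 0.1]
gripper_width: 0.0563
grip_force: 0.0
```

```bash
python3 - <<'E'
from h import *
plan([(452,-307,230,1.178,3),(430,-150,320,1.6,4),(420,0,330,2.2,5),(490,275,270,3.17,8),(490,275,270,3.17,2)])
E
```

```text
now [ 450.38 -306.67  152.31    1.18] F [-0.7  0.3  0.1] w 56.3 gf 0.0 t 9.98 q7 [ 0.7   0.56 -0.24  1.87  0.19  0.73 -0.03]
0,1,-26,-0, 0,1,-52,-0, 0,2,-78,-0, 34,-19,-100,-0.11, 69,-39,-123,-0.21, 103,-59,-145,-0.32, 137,-79,-168,-0.42, 164,-93,-170,-0.54, 191,-106,-172,-0.66, 217,-119,-174,-0.78, 244,-133,-176,-0.9, 271,-146,-178,-1.02,
306,-151,-170,-1.15, 341,-156,-163,-1.27, 377,-162,-155,-1.39, 412,-167,-148,-1.51, 447,-172,-140,-1.63, 482,-177,-133,-1.75, 517,-182,-125,-1.87, 552,-187,-118,-1.99, 552,-187,-118,-1.99, 552,-187,-118,-1.99,
```

Emit:
{"op": "send_rows", "data": {
  "increments": [0,1,-26,0,0,1,-52,0,0,2,-78,0,34,-19,-100,-0.11,69,-39,-123,-0.21,103,-59,-145,-0.32,137,-79,-168,-0.42,164,-93,-170,-0.54,191,-106,-172,-0.66,217,-119,-174,-0.78,244,-133,-176,-0.9,271,-146,-178,-1.02]
}}

```text
t: 10.98
ee_pos: [0.4199, 0.001, 0.3308]
tool_rot: [-3.141, 0.0, 2.201]
ft_force: [0.0, 0.3, -0.1]
gripper_width: 0.0557
grip_force: 0.0
```

```bash
python3 - <<'E'
from h import *
p,d=r.camera('side');cv2.imwrite('pics/s6.png',p);W=cloud('side',d)
b,_=p,0
def ax(box,zlo,zhi):
    q=W.reshape(-1,3);c=p.reshape(-1,3).astype(int)
    m=(q[:,0]>box[0])&(q[:,0]<box[1])&(q[:,1]>box[2])&(q[:,1]<box[3])&(q[:,2]>zlo)&(q[:,2]<zhi)&(c[:,2]>c[:,0]+25)
    return m.sum(),(np.median(q[m],0)*1e3).round(1)
for z in((.1,.12),(.12,.138),(.15,.17),(.17,.188),(.188,.2)):print(ax((.40,.50,-.36,-.25),*z))
q=W.reshape(-1,3);m=(q[:,0]>.45)&(q[:,0]<.56)&(q[:,1]>.24)&(q[:,1]<.31)&(q[:,2]>.16);print('dip',q[m].min(0),q[m].max(0))
plan([(495,276,270,3.17,9),(495,276,181,3.17,4),(495,276,181,3.17,2)])
E
```

```text
(np.int64(30), array([ 453.4, -287.6,  108.8]))
(np.int64(23), array([ 453. , -282.9,  129.3]))
(np.int64(71), array([ 452.8, -270.8,  160.9]))
(np.int64(74), array([ 455.6, -269.7,  182. ]))
(np.int64(42), array([ 459.8, -282.5,  190. ]))
dip [0.46742006 0.25285652 0.16018086] [0.52419593 0.298648   0.22447531]
now [419.82   7.85 331.57   2.22] F [-0.   6.   0.2] w 55.6 gf 0.0 t 11.03 q7 [ 0.46  0.19 -0.65  1.92  0.13  1.07  0.41]
19,25,7,-0.11, 38,49,14,-0.21, 56,74,21,-0.32, 75,98,27,-0.42, 94,123,34,-0.53, 113,147,41,-0.64, 132,172,48,-0.74, 150,197,55,-0.85, 169,221,62,-0.95, 169,221,84,-0.95, 169,221,106,-0.95, 169,221,128,-0.95,
169,221,151,-0.95, 169,221,151,-0.95, 169,221,151,-0.95,
```

Emit:
{"op": "send_rows", "data": {
  "increments": [19,25,7,-0.11,38,49,14,-0.21,56,74,21,-0.32,75,98,27,-0.42,94,123,34,-0.53,113,147,41,-0.64,132,172,48,-0.74,150,197,55,-0.85,169,221,62,-0.95,169,221,62,-0.95,169,221,62,-0.95],
  "grip": 49
}}

```text
t: 11.95
ee_pos: [0.5003, 0.2674, 0.2674]
tool_rot: [3.142, -0.003, -3.136]
ft_force: [-0.6, -0.9, 0.0]
gripper_width: 0.0489
grip_force: 0.0
```

```bash
python3 - <<'E'
from h import *
plan([(495,276,270,3.17,1),(495,276,180,3.17,5),(495,276,180,3.17,2)])
E
```

```text
now [500.34 267.36 267.44  -3.14] F [-0.6 -0.9  0. ] w 48.9 gf 0.0 t 11.95 q7 [-0.01  0.56 -0.84  1.66  0.45  1.12  0.6 ]
5,9,-3,-0.02, 5,9,15,-0.02, 5,9,33,-0.02, 5,9,51,-0.02, 5,9,69,-0.02, 5,9,87,-0.02, 5,9,87,-0.02, 5,9,87,-0.02,
```

Emit:
{"op": "send_rows", "data": {
  "increments": [5,9,-3,-0.02,5,9,0,-0.02,5,9,15,-0.02,5,9,33,-0.02,5,9,51,-0.02,5,9,69,-0.02,5,9,87,-0.02,5,9,87,-0.02]
}}

```text
t: 12.62
ee_pos: [0.4944, 0.2723, 0.1792]
tool_rot: [-3.138, -0.004, -3.119]
ft_force: [-0.2, -1.1, -0.5]
gripper_width: 0.0492
grip_force: 0.0
```

Emit:
{"op": "send_rows", "data": {
  "increments": [0,0,0,0,0,0,0,0,0,0,0,0,0,0,0,0,0,0,0,0],
  "grip": 20
}}

```text
t: 13.03
ee_pos: [0.4963, 0.2753, 0.1827]
tool_rot: [3.141, 0.001, -3.118]
ft_force: [-0.7, 0.2, 0.4]
gripper_width: 0.0373
grip_force: 60.1
```

Emit:
{"op": "send_rows", "data": {
  "increments": [7,0,-12,0,14,0,-24,0,20,0,-35,0,27,0,-47,0,18,0,-52,0,9,0,-57,0,0,0,-62,0,-9,0,-66,0,-18,0,-70,0,-27,0,-74,0,-36,0,-77,0,-43,0,-80,0]
}}

```text
t: 14.03
ee_pos: [0.5382, 0.2765, 0.2629]
tool_rot: [3.141, -0.001, -3.117]
ft_force: [-0.4, -0.3, -2.4]
gripper_width: 0.0372
grip_force: 60.2
```

Emit:
{"op": "send_rows", "data": {
  "increments": [0,0,0,0,0,0,-15,0,0,0,-30,0,0,0,-50,0,0,0,-75,0,0,0,-100,0,0,0,-120,0,0,0,-120,0]
}}

```text
t: 14.7
ee_pos: [0.5397, 0.2785, 0.387]
tool_rot: [3.137, 0.008, -3.117]
ft_force: [0.5, 0.6, -1.1]
gripper_width: 0.0371
grip_force: 60.1
```

```bash
python3 - <<'E'
from h import *
tilt('s7',((-.13,-.09),(-.09,-.04)),.1)
plan([(420,0,400,2.2,11),(440,-180,380,1.3,8)])
E
```

```text
121 [  30.2    9.6 -107.9]
147 [ 16.2   7.7 -65.5]
lean dir -172.0 tilt 18.4
now [539.1  277.64 384.57  -3.12] F [-0.2  0.9 -1.5] w 36.9 gf 60.1 t 14.75 q7 [-0.03  0.53 -0.86  1.36  0.4   1.42  0.72]
11,-25,-1,0.09, 23,-50,-3,0.18, 34,-75,-4,0.26, 46,-100,-6,0.35, 57,-125,-7,0.44, 69,-150,-8,0.53, 80,-175,-10,0.61, 92,-200,-11,0.7, 103,-225,-13,0.79, 114,-250,-14,0.88, 126,-275,-15,0.97, 124,-297,-13,1.08,
122,-320,-10,1.19, 120,-342,-8,1.3, 118,-365,-5,1.42, 116,-387,-3,1.53, 114,-410,-0,1.64, 112,-432,2,1.75, 110,-455,5,1.87,
```

```bash
python3 - <<'E'
from h import *
plan([(450,150,395,2.65,6),(415,0,395,2.2,5),(430,-150,380,1.5,6),(502,-182,350,1.178,4),(502,-182,350,1.178,2)])
E
```

```text
now [539.1  277.64 384.57  -3.12] F [-0.2  0.9 -1.5] w 36.9 gf 60.1 t 14.75 q7 [-0.03  0.53 -0.86  1.36  0.4   1.42  0.72]
15,-21,-2,0.09, 31,-42,-3,0.17, 46,-63,-5,0.26, 61,-84,-7,0.34, 77,-104,-9,0.43, 92,-125,-10,0.52, 100,-155,-10,0.61, 108,-185,-10,0.7, 115,-215,-10,0.79, 123,-245,-10,0.88, 131,-274,-10,0.97, 129,-300,-8,1.08,
127,-325,-5,1.2, 125,-350,-3,1.32, 123,-375,-0,1.43, 122,-400,2,1.55, 120,-425,5,1.67, 102,-433,12,1.75, 84,-442,20,1.83, 66,-450,27,1.91, 48,-459,35,1.99, 48,-459,35,1.99, 48,-459,35,1.99,
```

Emit:
{"op": "send_rows", "data": {
  "increments": [15,-21,-2,0.09,31,-42,-3,0.17,46,-63,-5,0.26,61,-84,-7,0.34,77,-104,-9,0.43,92,-125,-10,0.52,100,-155,-10,0.61,108,-185,-10,0.7,115,-215,-10,0.79,123,-245,-10,0.88,131,-274,-10,0.97,129,-300,-8,1.08]
}}

```text
t: 15.75
ee_pos: [0.4145, -0.0287, 0.3893]
tool_rot: [-3.139, 0.001, 2.08]
ft_force: [0.8, -0.3, -0.5]
gripper_width: 0.0372
grip_force: 60.3
```

```bash
python3 - <<'E'
from h import *
plan([(430,-150,380,1.5,5),(502,-182,300,1.178,5),(502,-182,300,1.178,2)])
E
```

```text
now [414.53 -28.69 389.28   2.08] F [ 0.8 -0.3 -0.5] w 37.2 gf 60.3 t 15.75 q7 [ 0.53  0.13 -0.61  1.81  0.08  1.23  0.41]
-23,-9,2,0.12, -45,-18,4,0.23, -68,-27,6,0.35, -91,-37,7,0.46, -113,-46,9,0.58, -126,-36,25,0.64, -139,-27,41,0.71, -151,-17,57,0.77, -164,-8,73,0.84, -177,2,89,0.9, -177,2,89,0.9, -177,2,89,0.9,
```

Emit:
{"op": "send_rows", "data": {
  "increments": [-23,-9,2,0.12,-45,-18,4,0.23,-68,-27,6,0.35,-91,-37,7,0.46,-113,-46,9,0.58,-126,-36,20,0.64,-139,-27,35,0.71,-151,-17,50,0.77,-164,-8,65,0.84,-177,2,79,0.9,-177,2,79,0.9,-177,2,79,0.9]
}}

```text
t: 16.75
ee_pos: [0.505, -0.1793, 0.3091]
tool_rot: [-3.138, 0.0, 1.187]
ft_force: [-0.6, 0.0, -0.5]
gripper_width: 0.0368
grip_force: 60.4
```

```bash
python3 - <<'E'
from h import *
b=tilt('s8',((-.13,-.09),(-.09,-.04)),.1)
p=r.sense()['ee_pos']
for t in (14,18,22):
    a=np.array([.383*np.sin(np.radians(t)),.924*np.sin(np.radians(t)),np.cos(np.radians(t))]);print(t,proj('side',p+[0,0,.019]-.186*a))
cv2.imwrite('pics/c8.png',cv2.resize(b[100:220,330:430],None,fx=5,fy=5,interpolation=2))
cupplan(1,[(54,280,2)])
E
```

```text
102 [ -20.7  -25.2 -113.9]
91 [-12.6 -13.1 -66.9]
lean dir 56.0 tilt 17.2
14 [[373.69924898 177.42658428]]
18 [[377.0193837  175.17408281]]
22 [[380.27114708 172.70414615]]
now [ 505.13 -179.18  310.12    1.19] F [-0.4 -0.8 -0.4] w 37.4 gf 60.4 t 16.8 q7 [ 0.54  0.38 -0.37  1.69  0.15  1.1  -0.25]
-5,-1,15,0, -11,-2,30,0.01,
```

View pics/c8.png

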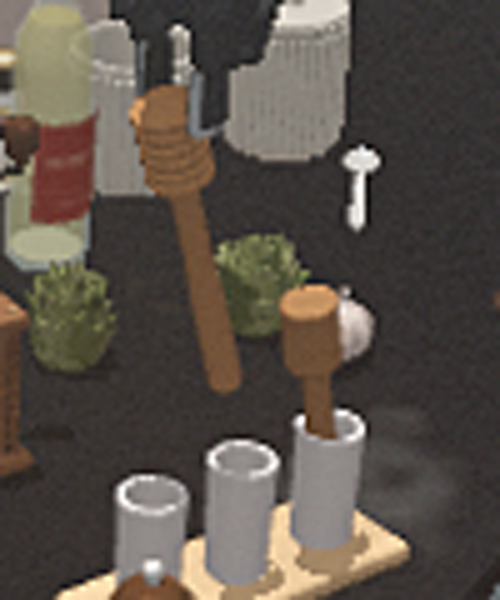

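```bash
python3 - <<'E'
from h import *
cupplan(1,[(50,270,2),(50,270,1),(50,236,4),(50,236,2)])
E
```

```text
now [ 505.13 -179.18  310.12    1.19] F [-0.4 -0.8 -0.4] w 37.4 gf 60.4 t 16.8 q7 [ 0.54  0.38 -0.37  1.69  0.15  1.1  -0.25]
-7,-1,20,0, -15,-2,40,0.01, -15,-2,40,0.01, -15,-2,49,0.01, -15,-2,57,0.01, -15,-2,66,0.01, -15,-2,74,0.01, -15,-2,74,0.01, -15,-2,74,0.01,
```

Emit:
{"op": "send_rows", "data": {
  "increments": [-7,-1,20,0,-15,-2,40,0.01,-15,-2,40,0.01,-15,-2,49,0.01,-15,-2,57,0.01,-15,-2,66,0.01,-15,-2,74,0.01,-15,-2,74,0.01,-15,-2,74,0.01]
}}

```text
t: 17.55
ee_pos: [0.4985, -0.1926, 0.2365]
tool_rot: [-3.141, -0.0, 1.176]
ft_force: [-0.0, 0.1, -1.1]
gripper_width: 0.0373
grip_force: 60.5
```

```bash
python3 - <<'E'
from h import *
cupplan(1,[(34,233,3),(20,227,2),(7,220,2),(-6,213,2),(-15,207,2),(-15,207,1)])
E
```

```text
now [ 498.54 -192.64  236.49    1.18] F [-0.   0.1 -1.1] w 37.3 gf 60.5 t 17.55 q7 [ 0.55  0.45 -0.34  1.8   0.18  0.92 -0.26]
-5,-0,1,-0, -11,-1,2,-0, -16,-1,3,-0, -23,-1,6,-0, -30,-1,9,-0, -36,-1,13,-0, -43,-1,16,-0, -49,-1,20,-0, -56,-1,23,-0, -60,-1,26,-0, -65,-1,29,-0, -65,-1,29,-0,
```

Emit:
{"op": "send_rows", "data": {
  "increments": [-5,0,1,0,-11,-1,2,0,-16,-1,3,0,-23,-1,6,0,-30,-1,9,0,-36,-1,13,0,-43,-1,16,0,-49,-1,20,0,-56,-1,23,0,-60,-1,26,0,-65,-1,29,0,-65,-1,29,0]
}}

```text
t: 18.55
ee_pos: [0.4716, -0.2537, 0.207]
tool_rot: [-3.14, 0.001, 1.174]
ft_force: [0.2, 1.4, -2.4]
gripper_width: 0.0365
grip_force: 59.9
```

```bash
cat >> h.py <<'E'
def tilt2(name,zs):
    """medians of brown points near the TCP per world height band; camera side offset common"""
    b,d=snap('side',name);q=cloud('side',d).reshape(-1,3);c=b.reshape(-1,3).astype(int);p=r.sense()['ee_pos'];P=[]
    m=(np.linalg.norm(q[:,:2]-p[:2],axis=1)<.03)&(q[:,2]>zs[0])&(q[:,2]<zs[1])&(c[:,2]>c[:,0]+25)
    k=q[m];A=np.c_[k[:,2],np.ones(len(k))];s=np.linalg.lstsq(A,k[:,:2],rcond=None)[0][0]
    e=np.array([.383,.924]);f=np.array([.924,-.383]);print(len(k),'tilt along row',np.degrees(np.arctan(s@e)).round(1),'across',np.degrees(np.arctan(s@f)).round(1));return b
E
python3 - <<'E'
from h import *
tilt2('s9',(.1,.18))
cupplan(1,[(-12,190,3),(-8,182,2)])
E
```

```text
213 tilt along row -17.0 across -0.8
now [ 471.95 -252.96  207.2     1.17] F [-0.4  1.7 -2.8] w 36.2 gf 59.9 t 18.6 q7 [ 0.66  0.48 -0.33  1.83  0.2   0.86 -0.16]
1,0,6,-0, 3,0,11,-0, 4,0,17,-0, 6,0,21,-0, 8,0,25,-0,
```

```bash
python3 - <<'E'
from h import *
b=cv2.imread('pics/s9.png').reshape(-1,3).astype(int);q=cloud('side',np.load('pics/s9.npy')).reshape(-1,3)*1e3
e=np.array([.383,.924]);f=np.array([.924,-.383]);w=q[:,:2]-CUP[1]
U=w@e;V=w@f
for z in range(96,230,12):
    m=(q[:,2]>z)&(q[:,2]<z+12)&(abs(U)<95)&(abs(V)<40)&(b[:,2]>b[:,0]+25)
    a=m&(U>-25);c=m&(U<-25);print(z,a.sum(),[np.median(x[a]).round(1) for x in(U,V)] if a.any() else '',c.sum(),[np.median(x[c]).round(1) for x in(U,V)] if c.any() else '')
E
```

```text
96 25 [np.float64(0.0), np.float64(-6.0)] 22 [np.float64(-57.0), np.float64(-6.1)]
108 24 [np.float64(-1.2), np.float64(-6.8)] 17 [np.float64(-53.6), np.float64(-6.5)]
120 18 [np.float64(-2.2), np.float64(-6.4)] 15 [np.float64(-49.6), np.float64(-6.4)]
132 19 [np.float64(-0.2), np.float64(-8.3)] 13 [np.float64(-48.3), np.float64(-6.5)]
144 19 [np.float64(-0.9), np.float64(-7.2)] 34 [np.float64(-38.1), np.float64(-11.7)]
156 19 [np.float64(-1.5), np.float64(-5.1)] 42 [np.float64(-37.2), np.float64(-12.5)]
168 23 [np.float64(-1.3), np.float64(-6.2)] 35 [np.float64(-38.3), np.float64(-12.6)]
180 14 [np.float64(-0.2), np.float64(-8.1)] 64 [np.float64(-43.1), np.float64(-7.1)]
192 39 [np.float64(5.9), np.float64(-14.8)] 3 [np.float64(-54.6), np.float64(-2.4)]
204 51 [np.float64(6.7), np.float64(-14.7)] 0 
216 50 [np.float64(7.0), np.float64(-15.4)] 0 
228 46 [np.float64(5.5), np.float64(-12.7)] 1 [np.float64(-28.3), np.float64(16.9)]
```

Emit:
{"op": "send_rows", "data": {
  "increments": [2,0,4,0,5,0,9,0,7,0,14,0,7,0,17,0,7,0,19,0,7,0,19,0]
}}

```text
t: 19.1
ee_pos: [0.4751, -0.2459, 0.1882]
tool_rot: [-3.141, 0.0, 1.176]
ft_force: [0.5, 1.7, -1.5]
gripper_width: 0.0363
grip_force: 60.1
```

Emit:
{"op": "send_rows", "data": {
  "increments": [0,0,1,0,0,0,2,0,0,0,3,0,0,0,3,0]
}}

```text
t: 19.43
ee_pos: [0.4754, -0.2462, 0.1858]
tool_rot: [3.141, 0.0, 1.176]
ft_force: [0.9, 0.6, -0.2]
gripper_width: 0.0365
grip_force: 60.1
```

Emit:
{"op": "send_rows", "data": {
  "increments": [0,0,1,0,0,0,2,0,0,0,3,0,0,0,3,0]
}}

```text
t: 19.77
ee_pos: [0.4768, -0.2465, 0.1852]
tool_rot: [3.138, 0.0, 1.176]
ft_force: [-2.0, 1.4, 15.6]
gripper_width: 0.0362
grip_force: 61.5
```

```bash
cat >> h.py <<'E'
def scan(name,lo=96,hi=232,split=(-25,25)):
    p,d=snap('side',name);b=p.reshape(-1,3).astype(int);q=cloud('side',d).reshape(-1,3)*1e3
    e=np.array([.383,.924]);f=np.array([.924,-.383]);w=q[:,:2]-CUP[1];U=w@e;V=w@f
    for z in range(lo,hi,12):
        m=(q[:,2]>z)&(q[:,2]<z+12)&(abs(U)<110)&(abs(V)<45)&(b[:,2]>b[:,0]+25);s=f'{z}:'
        for l,h in((-110,split[0]),split,(split[1],110)):
            a=m&(U>l)&(U<h);s+=f'  {a.sum()} {np.median(U[a]):.1f} {np.median(V[a]):.1f} {q[a,2].max():.0f}' if a.any() else '  -'
        print(s)
E
python3 - <<'E'
from h import *
scan('s10')
print(r.sense()['ft_force'],r.sense()['ee_pos'])
E
```

```text
96:  24 -56.5 -5.2 108  24 4.8 -5.4 107  -
108:  14 -54.8 -4.8 118  20 4.8 -5.5 118  -
120:  17 -50.5 -5.4 131  17 3.4 -4.7 132  -
132:  13 -46.4 -7.6 143  17 3.9 -6.0 142  -
144:  34 -39.7 -12.7 156  21 5.6 -6.5 156  -
156:  36 -41.4 -12.3 168  18 6.3 -6.2 168  -
168:  36 -36.0 -11.7 180  31 11.8 -12.2 180  -
180:  59 -39.3 -9.4 192  41 14.3 -12.7 191  -
192:  9 -52.4 -5.9 194  55 13.8 -13.7 204  -
204:  -  40 16.2 -13.3 215  -
216:  -  78 6.2 -0.5 225  -
228:  -  -  -
[-1.34148382  1.77816324 14.38032087] [ 0.47682923 -0.2465507   0.18516384]
```

Emit:
{"op": "send_rows", "data": {
  "increments": [0,0,-1,0,0,0,-1,0,0,0,-1,0,0,0,-1,0],
  "grip": 62
}}

```text
t: 20.15
ee_pos: [0.4752, -0.2464, 0.1836]
tool_rot: [-3.141, 0.0, 1.175]
ft_force: [0.1, 0.1, -0.6]
gripper_width: 0.0621
grip_force: 0.0
```

Emit:
{"op": "send_rows", "data": {
  "increments": [0,0,-15,0,0,0,-40,0,0,0,-75,0,0,0,-100,0]
}}

```text
t: 20.48
ee_pos: [0.4757, -0.2463, 0.2856]
tool_rot: [3.141, -0.0, 1.176]
ft_force: [0.9, -1.1, 0.5]
gripper_width: 0.0618
grip_force: 0.0
```

```bash
python3 - <<'E'
from h import *
scan('s11')
plan([(430,-100,320,1.7,5),(420,0,320,2.2,5),(480,150,280,2.9,5),(528,213,250,3.17,3),(528,213,250,3.17,2)])
E
```

```text
96:  20 -55.5 -7.8 108  21 12.8 -6.4 107  -
108:  18 -54.7 -5.9 119  17 16.5 -7.1 119  -
120:  19 -53.8 -4.3 132  17 18.2 -6.6 132  -
132:  8 -46.3 -8.9 144  18 20.2 -8.1 142  -
144:  36 -40.4 -10.6 156  15 20.3 -9.3 154  3 26.4 -4.3 150
156:  40 -39.1 -10.6 168  7 21.3 -11.7 164  5 28.6 -5.3 168
168:  40 -37.0 -11.3 180  8 18.0 -19.7 180  27 37.3 -14.4 180
180:  75 -41.1 -3.2 192  12 18.3 -18.3 190  40 38.4 -12.7 192
192:  8 -46.6 -5.0 196  7 21.6 -21.6 203  34 41.9 -17.4 204
204:  -  5 24.0 -22.6 215  51 42.1 -14.5 216
216:  -  24 18.9 -5.0 224  53 33.3 -5.6 223
228:  -  -  -
now [ 478.5  -247.31  290.21    1.18] F [ 1.3 -1.4  2.7] w 62.3 gf 0.0 t 20.53 q7 [ 0.67  0.39 -0.35  1.72  0.15  1.04 -0.13]
23,-20,-6,-0.1, 47,-41,-12,-0.21, 70,-61,-18,-0.31, 94,-81,-24,-0.42, 117,-101,-30,-0.52, 135,-111,-30,-0.62, 153,-121,-30,-0.72, 170,-130,-30,-0.82, 188,-140,-30,-0.92, 206,-149,-30,-1.02, 238,-150,-22,-1.16, 270,-150,-14,-1.3,
303,-151,-6,-1.44, 335,-151,2,-1.58, 367,-152,10,-1.72, 393,-145,20,-1.81, 418,-138,30,-1.9, 444,-132,40,-1.99, 444,-132,40,-1.99, 444,-132,40,-1.99,
```

Emit:
{"op": "send_rows", "data": {
  "increments": [23,-20,-6,-0.1,47,-41,-12,-0.21,70,-61,-18,-0.31,94,-81,-24,-0.42,117,-101,-30,-0.52,135,-111,-30,-0.62,153,-121,-30,-0.72,170,-130,-30,-0.82,188,-140,-30,-0.92,206,-149,-30,-1.02,238,-150,-22,-1.16,270,-150,-14,-1.3]
}}

```text
t: 21.53
ee_pos: [0.4409, 0.0611, 0.2978]
tool_rot: [-3.141, 0.002, 2.45]
ft_force: [1.4, -0.2, -0.6]
gripper_width: 0.0617
grip_force: 0.0
```

```bash
python3 - <<'E'
from h import *
b,d=snap('side','s12');q=cloud('side',d).reshape(-1,3);c=b.reshape(-1,3).astype(int)
m=(q[:,0]>.47)&(q[:,0]<.57)&(q[:,1]>.175)&(q[:,1]<.25)&(q[:,2]>.125)&(c[:,2]>c[:,0]+50)
k=q[m];print(m.sum(),k.min(0),k.max(0))
t=k[:,2]>.15;print(np.median(k[t],0))
plan([(480,150,280,2.9,3),(521,213,240,3.17,3),(521,213,240,3.17,2)])
E
```

```text
355 [0.49570627 0.19408786 0.12554053] [0.55218223 0.24469526 0.18038033]
[0.51817937 0.22471933 0.16491509]
now [442.75  68.4  296.99   2.46] F [2.5 6.1 0.8] w 62.1 gf 0.0 t 21.58 q7 [ 0.38  0.3  -0.76  1.92  0.24  1.02  0.41]
7,29,6,-0.15, 15,58,11,-0.29, 22,87,17,-0.44, 25,112,30,-0.53, 27,137,44,-0.62, 30,162,57,-0.71, 30,162,57,-0.71, 30,162,57,-0.71,
```

Emit:
{"op": "send_rows", "data": {
  "increments": [7,29,6,-0.12,15,58,11,-0.24,22,87,17,-0.36,25,112,30,-0.48,27,137,44,-0.6,30,164,57,-0.71,30,164,57,-0.71,30,164,57,-0.71]
}}

```text
t: 22.25
ee_pos: [0.5224, 0.2066, 0.2392]
tool_rot: [3.141, -0.003, -3.127]
ft_force: [0.8, 0.3, 0.2]
gripper_width: 0.062
grip_force: 0.0
```

```bash
python3 - <<'E'
from h import *
plan([(521,217,240,3.17,1),(521,217,142,3.17,5)])
E
```

```text
now [522.38 206.63 239.16  -3.13] F [0.8 0.3 0.2] w 62.0 gf 0.0 t 22.25 q7 [ 0.11  0.59 -0.86  1.71  0.5   1.07  0.68]
1,10,-1,-0.01, 1,10,19,-0.01, 1,10,38,-0.01, 1,10,58,-0.01, 1,10,78,-0.01, 1,10,97,-0.01,
```

Emit:
{"op": "send_rows", "data": {
  "increments": [1,10,0,-0.01,1,10,5,-0.01,1,10,19,-0.01,1,10,38,-0.01,1,10,58,-0.01,1,10,78,-0.01,1,10,96,-0.01,1,10,96,-0.01,1,10,96,-0.01]
}}

```text
t: 23.0
ee_pos: [0.5214, 0.2152, 0.1449]
tool_rot: [-3.141, -0.001, -3.118]
ft_force: [0.4, 0.1, 1.3]
gripper_width: 0.062
grip_force: 0.0
```

Emit:
{"op": "send_rows", "data": {
  "increments": [0,0,0,0,0,0,0,0,0,0,0,0,0,0,0,0,0,0,0,0],
  "grip": 30
}}

```text
t: 23.42
ee_pos: [0.5187, 0.2186, 0.1481]
tool_rot: [3.14, -0.002, -3.116]
ft_force: [-11.0, 0.4, 18.5]
gripper_width: 0.0298
grip_force: 10.8
```

Emit:
{"op": "send_rows", "data": {
  "increments": [0,0,0,0,0,0,0,0,0,0,-10,0,0,0,-30,0,0,0,-50,0,0,0,-70,0],
  "grip": 62
}}

```text
t: 23.92
ee_pos: [0.5224, 0.2154, 0.2167]
tool_rot: [-3.141, 0.001, -3.118]
ft_force: [0.7, -0.1, 0.1]
gripper_width: 0.0619
grip_force: 0.0
```

```bash
python3 - <<'E'
from h import *
b,d=snap('side','s13');q=cloud('side',d).reshape(-1,3);c=b.reshape(-1,3).astype(int)
m=(q[:,0]>.47)&(q[:,0]<.57)&(q[:,1]>.175)&(q[:,1]<.26)&(q[:,2]>.125)&(q[:,2]<.19)&(c[:,2]>c[:,0]+50)
k=q[m];print(m.sum(),k.min(0),k.max(0))
cv2.imwrite('pics/c13.png',cv2.resize(b[200:300,230:330],None,fx=5,fy=5,interpolation=2))
plan([(525,217,210,3.17,1)])
E
```

```text
349 [0.49769043 0.19246417 0.12525249] [0.54973525 0.24410743 0.18219652]
now [524.31 217.13 220.65  -3.12] F [1.  1.  1.5] w 61.8 gf 0.0 t 23.97 q7 [ 0.08  0.61 -0.84  1.73  0.53  1.03  0.65]
-1,-0,11,-0.01,
```

View pics/c13.png

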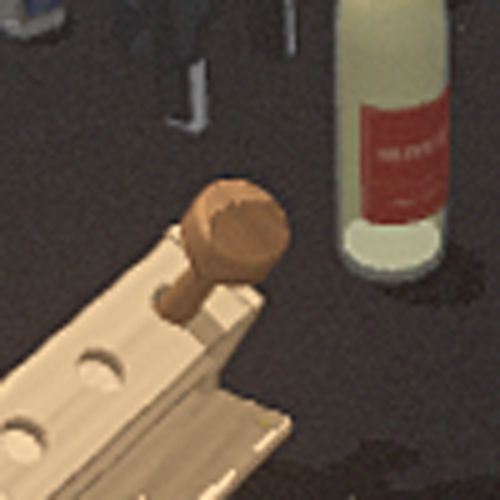

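Emit:
{"op": "send_rows", "data": {
  "increments": [-5,0,20,-0.01,-5,0,40,-0.01,-5,0,60,-0.01,-5,0,78,-0.01,-5,0,86,-0.01,-5,0,86,-0.01,-5,0,86,-0.01]
}}

```text
t: 24.55
ee_pos: [0.5273, 0.2161, 0.1295]
tool_rot: [3.141, 0.001, -3.108]
ft_force: [-0.1, 0.2, 0.2]
gripper_width: 0.0617
grip_force: 0.0
```

Emit:
{"op": "send_rows", "data": {
  "increments": [0,0,0,0,0,0,0,0,0,0,0,0,0,0,0,0,0,0,0,0],
  "grip": 30
}}

```text
t: 24.97
ee_pos: [0.5274, 0.2167, 0.1304]
tool_rot: [3.141, 0.002, -3.107]
ft_force: [-1.5, -1.3, 6.7]
gripper_width: 0.0478
grip_force: 61.1
```

Emit:
{"op": "send_rows", "data": {
  "increments": [7,0,-12,0,14,0,-24,0,20,0,-35,0,27,0,-47,0,21,0,-51,0,15,0,-54,0,9,0,-57,0,3,0,-60,0,-3,0,-63,0,-9,0,-66,0,-15,0,-69,0,-21,0,-72,0]
}}

```text
t: 25.97
ee_pos: [0.5483, 0.2165, 0.2005]
tool_rot: [-3.141, -0.001, -3.108]
ft_force: [-2.0, 0.8, -2.7]
gripper_width: 0.0477
grip_force: 62.0
```

Emit:
{"op": "send_rows", "data": {
  "increments": [0,0,0,0,0,0,-15,0,0,0,-40,0,0,0,-75,0,0,0,-110,0,0,0,-140,0,0,0,-140,0]
}}

```text
t: 26.55
ee_pos: [0.5514, 0.2194, 0.3481]
tool_rot: [3.136, 0.013, -3.108]
ft_force: [0.1, 0.9, -0.9]
gripper_width: 0.0473
grip_force: 61.9
```

```bash
python3 - <<'E'
from h import *
tilt('s14',((-.1,-.065),(-.065,-.025)),.1)
plan([(450,110,355,2.65,5),(415,0,355,2.2,4),(440,-110,345,1.6,5),(515,-140,300,1.178,4),(515,-140,300,1.178,2)])
E
```

```text
91 [ 18.1   9.2 -80.4]
122 [  7.4   8.7 -44.2]
lean dir -178.0 tilt 16.4
now [550.33 218.24 345.01  -3.11] F [-0.2  0.3 -1.4] w 47.5 gf 61.9 t 26.6 q7 [ 0.11  0.54 -0.9   1.48  0.43  1.32  0.78]
21,-21,-2,0.11, 42,-42,-4,0.21, 62,-63,-6,0.32, 83,-84,-8,0.42, 104,-105,-10,0.53, 114,-132,-10,0.64, 123,-159,-10,0.75, 133,-186,-10,0.86, 143,-214,-10,0.98, 138,-236,-8,1.1, 134,-258,-6,1.22, 130,-280,-4,1.34,
126,-302,-2,1.46, 121,-324,0,1.58, 103,-332,11,1.68, 84,-341,23,1.79, 66,-349,34,1.89, 47,-357,45,2, 47,-357,45,2, 47,-357,45,2,
```

Emit:
{"op": "send_rows", "data": {
  "increments": [21,-21,-2,0.11,42,-42,-4,0.21,62,-63,-6,0.32,83,-84,-8,0.42,104,-105,-10,0.53,114,-132,-10,0.64,123,-159,-10,0.75,133,-186,-10,0.86,143,-214,-10,0.98,138,-236,-8,1.1,134,-258,-6,1.22,130,-280,-4,1.34]
}}

```text
t: 27.6
ee_pos: [0.4273, -0.0696, 0.3444]
tool_rot: [3.141, 0.002, 1.829]
ft_force: [-0.7, -0.2, -0.2]
gripper_width: 0.0477
grip_force: 62.2
```

```bash
python3 - <<'E'
from h import *
plan([(440,-110,345,1.6,3),(519,-140,270,1.178,6),(519,-140,270,1.178,3)])
E
```

```text
now [427.32 -69.64 344.42   1.83] F [-0.7 -0.2 -0.2] w 47.7 gf 62.2 t 27.6 q7 [ 0.6   0.2  -0.61  1.87  0.13  1.12  0.2 ]
-14,1,-0,0.08, -28,1,-0,0.15, -42,2,-1,0.23, -50,13,12,0.3, -59,25,24,0.37, -67,36,37,0.44, -75,48,49,0.51, -83,59,62,0.58, -91,71,74,0.65, -91,71,74,0.65, -91,71,74,0.65, -91,71,74,0.65,
```

Emit:
{"op": "send_rows", "data": {
  "increments": [-14,1,0,0.08,-28,1,0,0.15,-42,2,-1,0.23,-50,13,12,0.3,-59,25,24,0.37,-67,36,37,0.44,-75,48,49,0.51,-83,59,62,0.58,-91,71,74,0.65,-91,71,74,0.65,-91,71,74,0.65,-91,71,74,0.65]
}}

```text
t: 28.6
ee_pos: [0.5193, -0.1366, 0.2708]
tool_rot: [-3.141, 0.0, 1.188]
ft_force: [-0.3, -0.2, 0.1]
gripper_width: 0.0476
grip_force: 62.2
```

```bash
python3 - <<'E'
from h import *
b,d=snap('side','s15');q=cloud('side',d).reshape(-1,3)*1e3;c=b.reshape(-1,3).astype(int);p=r.sense()['ee_pos']*1e3
e=np.array([.383,.924]);f=np.array([.924,-.383]);w=q[:,:2]-CUP[2];U=w@e;V=w@f
for z in range(150,270,12):
    m=(q[:,2]>z)&(q[:,2]<z+12)&(U>-15)&(U<70)&(abs(V)<40)&(c[:,2]>c[:,0]+25)
    if m.any():print(z,m.sum(),np.median(U[m]).round(1),np.median(V[m]).round(1),q[m,2].min().round())
print('tcp',(p[:2]-CUP[2])@e,(p[:2]-CUP[2])@f)
cupplan(2,[(32,235,2)])
cv2.imwrite('pics/c15.png',cv2.resize(b[110:230,310:430],None,fx=4,fy=4,interpolation=2))
E
```

```text
162 5 18.5 -7.3 169.0
174 26 18.7 -9.7 174.0
186 18 24.2 -9.5 186.0
198 26 26.3 -9.9 198.0
210 26 28.2 -9.2 210.0
222 27 32.7 -8.8 223.0
234 23 35.2 -7.8 235.0
246 25 37.1 -8.3 246.0
258 20 42.6 -8.2 259.0
tcp 39.308518236952665 -1.242742734869867
now [ 519.4  -136.62  271.22    1.19] F [ 0.3 -0.1 -1. ] w 47.7 gf 62.2 t 28.65 q7 [ 0.5   0.42 -0.42  1.75  0.2   1.01 -0.38]
-4,1,18,0, -7,1,36,0.01,
```

View pics/c15.png

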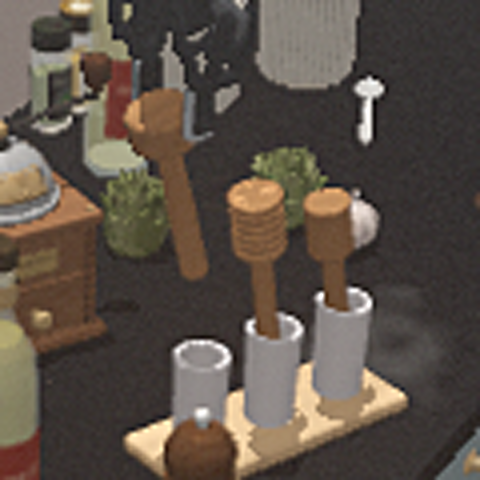

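```bash
python3 - <<'E'
from h import *
cupplan(2,[(25,230,2),(25,205,2),(25,173,4),(25,173,2)])
E
```

```text
now [ 519.4  -136.62  271.22    1.19] F [ 0.3 -0.1 -1. ] w 47.7 gf 62.2 t 28.65 q7 [ 0.5   0.42 -0.42  1.75  0.2   1.01 -0.38]
-7,1,21,0, -14,1,41,0.01, -14,1,54,0.01, -14,1,66,0.01, -14,1,74,0.01, -14,1,82,0.01, -14,1,90,0.01, -14,1,98,0.01, -14,1,98,0.01, -14,1,98,0.01,
```

Emit:
{"op": "send_rows", "data": {
  "increments": [-7,1,21,0,-14,1,41,0.01,-14,1,50,0.01,-14,1,58,0.01,-14,1,66,0.01,-14,1,74,0.01,-14,1,82,0.01,-14,1,90,0.01,-14,1,98,0.01,-14,1,98,0.01]
}}

```text
t: 29.48
ee_pos: [0.5145, -0.1498, 0.1712]
tool_rot: [-3.139, 0.0, 1.176]
ft_force: [-0.1, 0.1, -1.1]
gripper_width: 0.0473
grip_force: 62.2
```

```bash
python3 - <<'E'
from h import *
cupplan(2,[(14.5,164,3),(6,156,3),(5,151,2),(5,151,2)])
E
```

```text
now [ 514.48 -149.8   171.2     1.18] F [-0.1  0.1 -1.1] w 47.3 gf 62.2 t 29.48 q7 [ 0.48  0.54 -0.37  1.87  0.27  0.78 -0.43]
-4,0,2,-0, -7,1,5,-0, -11,1,7,-0, -14,1,10,-0, -16,1,13,-0, -19,1,15,-0, -20,1,18,-0, -20,1,20,-0, -20,1,20,-0, -20,1,20,-0,
```

Emit:
{"op": "send_rows", "data": {
  "increments": [-4,0,2,0,-7,1,5,0,-11,1,7,0,-14,1,10,0,-16,1,13,0,-19,1,15,0,-20,1,18,0,-20,1,20,0,-20,1,20,0]
}}

```text
t: 30.23
ee_pos: [0.5087, -0.1692, 0.1523]
tool_rot: [3.141, 0.0, 1.176]
ft_force: [1.5, 0.9, -1.4]
gripper_width: 0.0475
grip_force: 61.7
```

```bash
python3 - <<'E'
from h import *
scan('s16',split=(-25,45));print(r.sense()['ft_force'],r.sense()['ee_pos'])
E
```

```text
96:  22 -56.3 -6.6 108  17 12.9 -6.8 107  23 75.7 -6.8 108
108:  15 -52.9 -4.3 120  18 16.5 -6.3 120  23 77.3 -6.5 120
120:  15 -50.8 -4.2 131  17 17.5 -7.3 132  24 79.3 -5.5 132
132:  12 -47.4 -8.9 144  18 19.1 -7.2 143  17 81.8 -3.4 143
144:  33 -39.9 -12.7 156  21 22.3 -8.9 155  19 83.5 -7.6 156
156:  42 -37.4 -11.4 168  8 25.6 -6.8 166  11 100.9 -13.5 168
168:  40 -35.5 -11.6 179  26 34.6 -19.9 180  45 100.0 -18.1 180
180:  71 -41.4 -2.3 192  41 31.8 -19.0 191  93 95.8 -6.6 192
192:  10 -48.2 -8.6 196  23 29.4 -20.7 204  47 81.6 2.1 197
204:  -  9 24.0 -21.0 212  4 47.9 1.9 215
216:  -  9 22.3 -20.7 223  -
228:  -  -  1 67.1 -22.6 231
[ 0.46550332  1.47931531 -1.27966165] [ 0.50869212 -0.16917852  0.15242129]
```

Emit:
{"op": "send_rows", "data": {
  "increments": [-2,0,0,0,-4,0,0,0,-6,0,0,0,-6,0,0,0]
}}

```text
t: 30.62
ee_pos: [0.5064, -0.1752, 0.153]
tool_rot: [3.141, 0.0, 1.175]
ft_force: [0.3, 2.0, -0.5]
gripper_width: 0.0472
grip_force: 61.8
```

Emit:
{"op": "send_rows", "data": {
  "increments": [0,0,0,0,0,0,0,0,0,0,0,0,0,0,0,0],
  "grip": 64
}}

```text
t: 30.95
ee_pos: [0.506, -0.1752, 0.1528]
tool_rot: [-3.141, 0.001, 1.175]
ft_force: [0.2, 1.0, 0.2]
gripper_width: 0.0641
grip_force: 0.0
```

Emit:
{"op": "send_rows", "data": {
  "increments": [0,0,-15,0,0,0,-40,0,0,0,-75,0,0,0,-110,0,0,0,-110,0]
}}

```text
t: 31.37
ee_pos: [0.5104, -0.1754, 0.2692]
tool_rot: [3.13, -0.001, 1.176]
ft_force: [1.8, -0.4, 0.8]
gripper_width: 0.0636
grip_force: 0.0
```

```bash
python3 - <<'E'
from h import *
scan('s17',split=(-25,45))
d=cv2.imread('pics/s17.png');cv2.imwrite('pics/c17.png',cv2.resize(d[120:230,310:430],None,fx=5,fy=5,interpolation=2))
E
```

```text
96:  20 -56.4 -5.5 106  19 12.2 -6.4 107  24 85.0 -8.2 107
108:  20 -53.8 -6.9 120  15 16.2 -8.1 119  18 84.8 -5.8 118
120:  17 -52.5 -4.0 131  20 17.6 -6.7 132  13 88.0 -7.6 129
132:  10 -48.1 -5.6 144  18 20.5 -6.9 143  14 102.9 -13.9 144
144:  33 -41.8 -10.1 156  20 21.0 -7.9 155  40 96.6 -23.4 155
156:  40 -37.3 -11.5 168  9 24.7 -10.1 165  129 92.8 -6.3 168
168:  42 -35.3 -11.9 180  35 33.2 -15.6 180  16 78.2 -1.7 170
180:  80 -40.9 -3.1 192  48 35.7 -16.1 192  5 45.7 -9.4 192
192:  6 -50.5 -3.1 194  32 34.3 -19.7 203  9 47.0 -6.3 203
204:  -  37 34.9 -18.6 216  17 47.4 -4.6 216
216:  -  72 28.8 -5.4 224  5 48.1 -9.8 218
228:  -  -  -
```

View pics/c17.png

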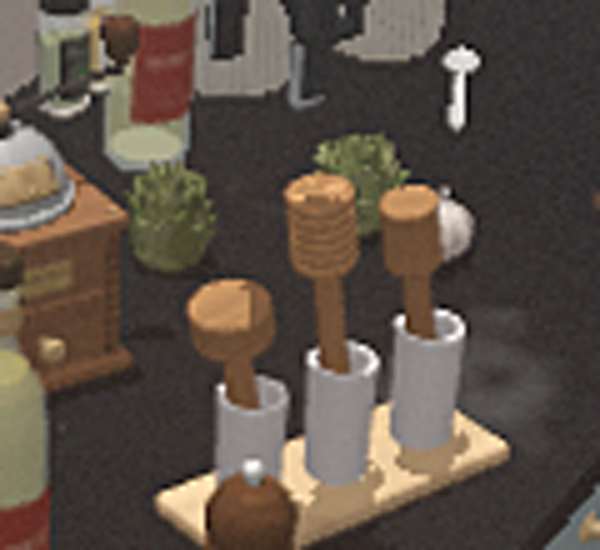

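```bash
python3 - <<'E'
from h import *
p,d=r.camera('top');W=cloud('top',d)
for nm,(u,v) in dict(bottle=(317,218),timer=(164,252),mill=(326,278),garlic=(503,229)).items(): print(nm,W[v,u].round(3))
print(r.sense()['ft_force'],r.sense()['joint_velocities'].round(3));print(r.finish_job())
E
```

```text
bottle [0.558 0.014 0.264]
timer [0.517 0.472 0.039]
mill [ 0.415 -0.004  0.166]
garlic [nan nan nan]
[-1.24486727  0.27331029 -0.06554629] [-0.004  0.039  0.013  0.049  0.003 -0.008 -0.001]
the job is handed in; nothing more can be done
None
```

All three utensils are handle down on their cup floors, each leaning about 8–9° against the rim: the honey dipper in the middle cup, the muddler and tamper in the outer ones. The last top-camera readings put the bottle, mill and timer where they started. The garlic gave no reading there but looked untouched in the final picture. The job is handed in at about 31 s, and no verdict was returned.

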